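Lay an upright comb frame back onto the uncapping rest

TASK

A comb frame stands on edge in the uncapping tray, just in front of the low stop strip. With your fingertips tip it over, away from the strip, onto the wire rest, steadying it all the way down so that it lands gently instead of falling, and push it home so that it lies with its bottom bar up against the strip. Do not grip, lift or carry it, take your hand away at the end, and leave the fork, the jar and the hive tool where they are.

Things in the scene. Friction and masses are not known exactly. Their poses are not given: they have to be found in the camera images.
- tray: Fixed stainless uncapping tray, 440 mm along its x, 340 mm along its y, rim 45 mm high; origin on the table under its centre, z up. Inside, a flat slotted sieve plate with its top 22 mm above the table. The tray's +x is the direction in which the frame is to be tipped. Its place and yaw on the table vary.
- stop: Fixed steel stop strip, 250 mm long along the tray's y, 4 mm thick, standing 32 mm up from the sieve; same origin and axes as the tray. Its face towards the frame is at tray x = -115 mm.
- stop_face (a point): Middle of the foot of the stop strip's face, at sieve height (tray x -115 mm, y 0, z 22 mm).
- rest: Fixed wire rest of 10 mm steel rod: a level cross bar 270 mm long along the tray's y, on splayed legs at both ends; same origin and axes as the tray. The top end of a frame lying on it sticks out about 90 mm beyond the bar, with free space beneath.
- rest_bar (a point): Middle of the axis of the rest's cross bar (tray x 26.5 mm, y 0, 65 mm above the table). A frame lying on it with its bottom end against the stop is tipped about 70 degrees from upright.
- comb_frame: Loose wooden frame of capped comb, about 0.55 kg (varies), standing on its bottom bar on the sieve, 3 to 8 mm in front of the strip: 24 mm thick (x), 200 mm wide (y), 232 mm tall (z). Top bar 26 mm thick, 20 mm tall, lugs to 244 mm overall. Origin at the centre of its underside; x points the way it is tipped. It topples beyond about 6 degrees; its lower edge may then slide back.
- frame_foot (a point): Middle of the lower edge of the frame on the side it tips towards (frame x +12 mm, z 0): the edge it turns on. With the frame lying on the rest and touching the strip it is 8 mm from the strip's face; friction can leave it up to 25 mm away until the frame is pushed towards the strip at its top end (about 5 N).
- frame_top (a point): Middle of the top face of the top bar (frame z 232 mm).
- fork: Loose uncapping fork, 185 mm long along its x, handle 22 mm thick, lying on the sieve across the far (+x) end of the tray. Leave it alone. Origin under the neck end of the handle, 85 mm from the handle's end.
- jar: Loose full honey jar, 72 mm across and 100 mm tall, standing on the table beyond the tray's far (+x) end. Leave it alone. Origin at the centre of its underside.
- hive_tool: Loose flat steel hive tool, 220 mm long along its x, 45 mm wide, 16 mm high at most, lying on the table beyond the tray's stop end. Leave it alone. Origin at the centre of its underside.

How it is judged (in metres and radians):
At the end, for the whole second after the job is handed in: The frame lies still on the rest's bar, tipped 62 to 78 degrees from upright, top end beyond the bar, square to the tray within 8 degrees; its turning edge is within 6 mm of the sieve and 15 mm of the strip's face (8 mm when the bottom bar touches it) (angle between comb_frame's own z axis and vertical between 1.08 and 1.36 rad and contact force between comb_frame and rest above 0.5 N and x of frame_top in the frame of tray above 0.06 m and x of frame_foot in the frame of stop_face between 0 and 0.015 m and z of frame_foot in the frame of stop_face below 0.006 m and angle between the y axis of comb_frame and the y axis of tray, either way round below 0.14 rad and linear speed of comb_frame below 0.02 m/s and angular speed of comb_frame below 0.1 rad/s).
It fails at once if the frame falls or is thrown over instead of being lowered (turns faster than 2.5 rad/s) (angular speed of comb_frame above 2.5 rad/s).
It fails at once if the frame is lifted: its turning edge rises more than 15 mm off the sieve (z of frame_foot in the frame of stop_face above 0.015 m).
It fails at once if the frame is carried or shoved away: its turning edge goes more than 50 mm from where it stood (distance of frame_foot from where it was at the start of the episode above 0.05 m).
It fails at once if the frame is gripped or pressed hard (over 30 N from the fingers) (contact force between the fingers and comb_frame above 30 N).
It fails at once if the fork, the jar or the hive tool is moved more than 20 mm, or the jar tipped over (distance of any of fork, jar, hive_tool from where it was at the start of the episode above 0.02 m or angle between jar's own z axis and vertical above 0.4 rad).
It also fails if it takes over 72 s, if anything falls off the work surface, if the arm or the gripper's body presses on something with over 40 N, if the wrist force passes 120 N, or if a joint passes its speed limit or range.

ROBOT

A 6-joint arm with a two-finger parallel gripper is mounted at the origin on the work surface. World frame = base frame: x ahead of the robot, y to its left, z up, the work surface at z = 0. Lengths are in mm, angles in rad, forces in N, time in s.
With the tool pointing down it reaches from about 325 to 850 mm from the base axis. Payload 4.4 kg.
Tool frame: the origin (TCP) lies between the finger pads; the fingertips stand 8 mm ahead of it and the grasp point (between the pads) lies 11 mm behind it; y points along the fingers, z is the direction in which the jaws open and shut, and the axes are right-handed (so a half turn about y gives the same grasp; the last joint's range is limited). The gripper opens to 94 mm and grips with 3 to 60 N. Pads are 16 mm wide; open, the fingers measure 119 mm over their backs; the gripper's body (75 mm by 177 mm) begins 78 mm behind the grasp point.
Start: joints at [1.03, 0.207, 1.542, -0, 1.393, -0.15], TCP at [219.043, 531.646, 213.447] pointing down, gripper open.
Joint ranges: [-2.73, 2.73], [-0.86, 2.22], [0.23, 2.46], [-1.11, 4.25], [0.08, 2.63], [-2.82, 2.82]. Speed limits (rad/s): [2.79, 2.79, 3.14, 3.14, 3.14, 3.14].

INTERFACE

Orientations are given as [roll, pitch, yaw] about the fixed x, y, z axes, in that order (R = Rz(yaw) Ry(pitch) Rx(roll)).
In Python, from workcell import robot gives the robot as it stands.
- The arm moves only by the tool carry_out, never from a script. Its argument "increments" is a list of rows, each a list of 5 numbers: the shift along the tool's x, y, z in m, then the turn about the tool's y in degrees, then the opening in per cent of the stroke, from 0 (shut) to 100 (fully open). In form: [[dx, dy, dz, yaw, grip], ...]. A call has 1 to 12 rows; each row is the pose to reach, as a shift and turn from the pose commanded when the call began, along the tool's axes at that moment; what a row does not reach only later rows make up. A row lasts 1/8 s, in which the tool goes at most 62.5 mm and 10.7 degrees, less where a joint would pass 70% of its speed; a pose out of reach is approached as far as the arm can. A call with a gripper value outside its range is refused whole. The fingers move at their own pace and stop on an object; "squeeze" is the grip in N (left out, the last holds). Time passes only in rows, so rows that repeat a pose let the fingers close. It gives the time, the measured TCP pose, the force and the opening at its end, in the units of the state.
- robot.get_obs(): the state, without advancing time (a new reading comes with each control period).
- robot.grab_frame(name): name is "scene" or "side" or "wrist"; returns a dict with "image" (400x640x3 uint8, red, green, blue), "mtx" (3x3 intrinsics, pixels), "R" (3x3) and "t" (3): a world point X has camera coordinates R X + t. Camera axes: x right, y down, z forward; pixel columns grow to the right and rows downward; lengths in mm; the calibration is good to about 2 mm. A picture is of the moment at which its call begins. There is no depth.
- robot.job_done(): hands the job in, once; it reports no verdict.
Trained networks look in a picture, given as the dict that the camera call returned (one of the last four; its "shot" number tells which), for a name from the list of things; names that differ only in an ending like _2 or _b are one class to them, and where a whole thing is asked for, a point or a joint stands for the part that bears it (a point fixed in the world has none). Each returns a list of dicts, best first, with "conf" (0 to 1); they miss things now and then, are a little off and sometimes report something else, mostly with a low value. They report only what shows in the picture. A call takes as long as a camera call.
- robot.recognise(picture, name): "uv" ([column, row] in pixels, amid what is visible of it).
The state is a dict: "t": time; "joints": joint angles; "joint_vel": joint speeds; "effort": joint torques, N m; "eef_pos": TCP position; "tcp_rot": TCP orientation; "contact_force": force on the tool from outside, world axes, zero at the start; "ft_torque": the same for the moment, N m; "opening": finger opening in mm.
Only numpy, scipy, OpenCV 4.12 (cv2) and the standard library are available. Lean on these libraries where they do the work, as an engineer would, in place of code of your own. Each camera call takes 0.05 s, during which the arm holds its last target. There are 200 camera calls.

## Working session

There is one attempt and no reset: what is moved stays moved. The work goes in short steps, Python scripts to look and compute and a tool call to move; the robot and the scene stay as the last step left them, time stands still between calls to the robot, and variables do not carry over. Pictures are saved under pics/ and viewed, about 8 in all and at most 12, crops included, and the job is handed in when it is done.

Besides the shell and the picture viewer there is one more tool, called after "Call:" as a command line: name --pt "numbers of a row" for each row, then --argument value for the rest. carry_out: Moves the arm, as the interface text tells. Its arguments: {"type":"object","properties":{"increments":{"type":"array","items":{"type":"array","items":{"type":"number"}}},"squeeze":{"type":"number"}},"required":["increments"]}

```bash
ls; mkdir -p pics; cat > h.py <<'E'
import cv2, numpy as np
from workcell import robot
def tri(obs):
    A=[];b=[]
    for p,uv in obs:
        d=np.linalg.inv(p['mtx'])@np.array([*uv,1.]); R=np.array(p['R']);d=R.T@d;d/=np.linalg.norm(d)
        c=-R.T@np.array(p['t']);P=np.eye(3)-np.outer(d,d);A.append(P);b.append(P@c)
    return np.linalg.solve(sum(A),sum(b))
def onplane(p,uv,z):
    R=np.array(p['R']);d=R.T@np.linalg.inv(p['mtx'])@np.array([*uv,1.]);c=-R.T@np.array(p['t'])
    return c+d*(z-c[2])/d[2]
def proj(p,X):
    return cv2.projectPoints(np.atleast_2d(np.array(X,float)),cv2.Rodrigues(np.array(p['R']))[0],np.array(p['t'],float),np.array(p['mtx'],float),None)[0][:,0]
E
python3 - <<'E'
from h import *
o=robot.get_obs();print({k:np.round(v,3) for k,v in o.items()})
P={}
for n in ['scene','side']:
    p=P[n]=robot.grab_frame(n)
    cv2.imwrite(f'pics/{n}0.png',p['image'][:,:,::-1])
    R=np.array(p['R']);print(n,'cam at',np.round(-R.T@p['t']))
    for k in ['tray','stop','rest','comb_frame','fork','jar','hive_tool','rest_bar','frame_top','frame_foot','stop_face']:
        try: print(n,k,[(np.round(d['uv']).tolist(),round(d['conf'],2)) for d in robot.recognise(p,k)[:2]])
        except Exception as e: print(k,e)
E
```

```text
pics
{'t': np.float64(0.0), 'joints': array([ 1.029,  0.207,  1.543, -0.   ,  1.394, -0.15 ]), 'joint_vel': array([-0.   ,  0.   , -0.   ,  0.001,  0.   , -0.002]), 'effort': array([ 2.0000e-03, -3.7087e+01, -2.8142e+01,  7.0000e-02,  3.6000e-02,
       -0.0000e+00]), 'eef_pos': array([218.654, 530.95 , 212.312]), 'tcp_rot': array([-1.573,  0.   , -0.391]), 'contact_force': array([-0.437,  0.63 , -0.054]), 'ft_torque': array([-0.039, -0.006, -0.018]), 'opening': np.float64(93.913)}
scene cam at [1034. -286. 1407.]
scene tray [([325.0, 208.0], 0.6)]
scene stop []
scene rest [([334.0, 202.0], 0.62), ([293.0, 203.0], 0.48)]
scene comb_frame [([295.0, 206.0], 0.95), ([334.0, 199.0], 0.51)]
scene fork [([374.0, 176.0], 0.83)]
scene jar [([394.0, 153.0], 0.88)]
scene hive_tool []
scene rest_bar []
scene frame_top [([291.0, 201.0], 0.85), ([335.0, 204.0], 0.54)]
scene frame_foot [([292.0, 205.0], 0.6), ([290.0, 225.0], 0.31)]
scene stop_face [([286.0, 227.0], 0.89)]
side cam at [ 463.  952. 1330.]
side tray [([305.0, 233.0], 0.78)]
side stop [([353.0, 196.0], 0.41)]
side rest [([311.0, 224.0], 0.58)]
side comb_frame [([317.0, 173.0], 0.58)]
side fork [([282.0, 268.0], 0.87)]
side jar [([295.0, 298.0], 0.66), ([316.0, 174.0], 0.65)]
side hive_tool [([300.0, 222.0], 0.56)]
side rest_bar []
side frame_top [([312.0, 173.0], 0.67)]
side frame_foot [([317.0, 175.0], 0.89), ([303.0, 233.0], 0.6)]
side stop_face []
```

```bash
python3 - <<'E'
import cv2
a=cv2.imread('pics/scene0.png')[100:300,190:450];b=cv2.imread('pics/side0.png')[110:340,190:450]
cv2.imwrite('pics/s2.png',cv2.resize(a,None,fx=3,fy=3,interpolation=cv2.INTER_CUBIC)[:600,:]);
cv2.imwrite('pics/d2.png',cv2.resize(b,None,fx=2.6,fy=2.6,interpolation=cv2.INTER_CUBIC))
E
```

```text
(no output)
```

View pics/s2.png

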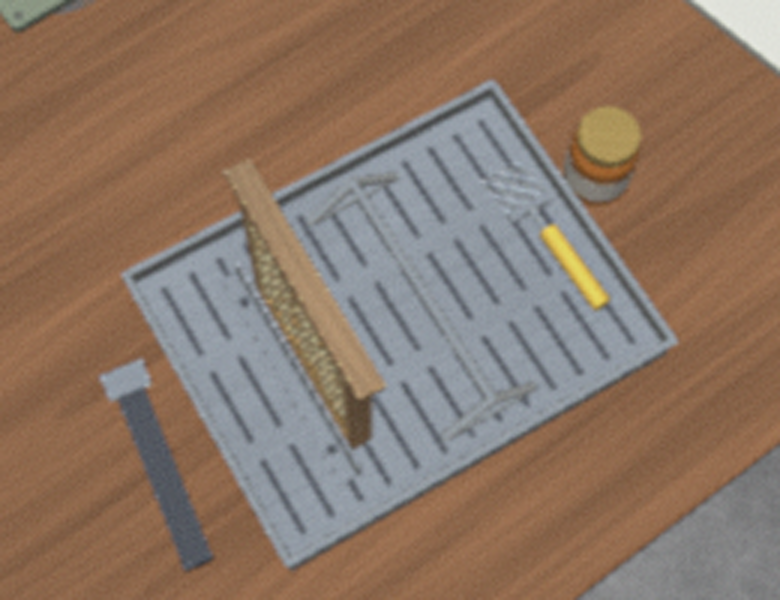

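View pics/d2.png

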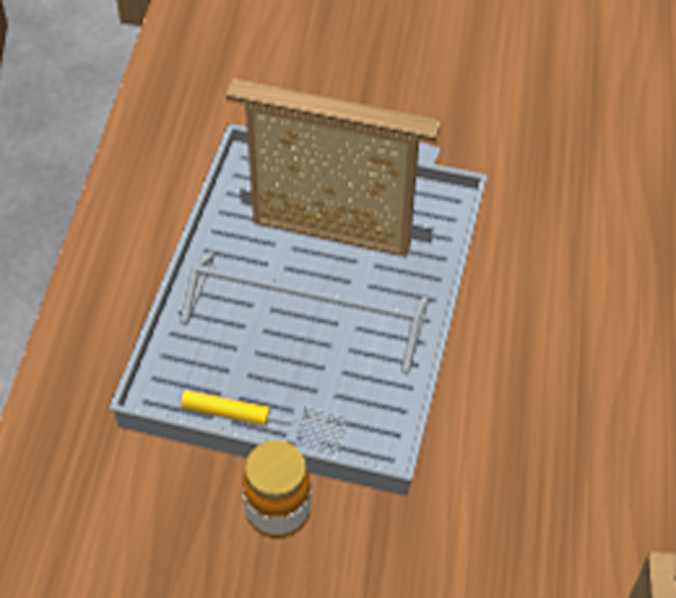

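The pictures show the frame standing at the stop end. In the scene crop its top bar runs from (237,166) to (369,390), the rest bar from (357,185) to (490,390), and the tray corners are at (127,274), (492,83), (675,345) and (290,567). The jar and fork are beyond the +x end.

```bash
python3 - <<'E'
from h import *
from scipy.optimize import least_squares
S=robot.grab_frame('scene');D=robot.grab_frame('side')
s=lambda *a:[np.array([190+x/3,100+y/3]) for x,y in a]
d=lambda *a:[np.array([190+x/2.6,110+y/2.6]) for x,y in a]
cs=s((127,274),(492,83),(675,345),(290,567)); cd=d((230,127),(115,412),(410,480),(484,177))
# world of scene corners
W=[onplane(S,u,45) for u in cs];V=[onplane(D,u,45) for u in cd]
print(np.round(W),np.round(V),sep='\n')
bs=s((357,185),(490,390)); bd=d((197,270),(424,315))
print('bar',[np.round(tri([(S,a),(D,b)])) for a,b in zip(bs,bd)],[np.round(tri([(S,a),(D,b)])) for a,b in zip(bs,bd[::-1])])
ft=s((224,172),(250,160),(383,384),(355,395));F=[onplane(S,u,254) for u in ft];print('ftop',np.round(F))
fd=d((235,80),(440,121));print('side ftop back',[np.round(onplane(D,u,254)) for u in fd])
def pts(q,L):
    c,t=np.cos(q[2]),np.sin(q[2]);L=np.array(L,float)
    return np.c_[q[0]+c*L[:,0]-t*L[:,1],q[1]+t*L[:,0]+c*L[:,1],L[:,2]]
m=np.mean(W,0);y0=np.arctan2(*((W[1]+W[2]-W[0]-W[3])[[1,0]]))
L=[(-220,170,45),(220,170,45),(220,-170,45),(-220,-170,45)]
B=[(26.5,130,65),(26.5,-130,65)]
def res(q):
    a=proj(S,pts(q,L))-np.array(cs); 
    Ld=[L[0],L[1],L[2],L[3]]
    e=proj(D,pts(q,L)); dd=np.array(cd)
    o=[np.argmin(np.linalg.norm(dd-x,axis=1)) for x in e]
    return np.r_[a.ravel(),(e-dd[o]).ravel()]
r=least_squares(res,[m[0],m[1],y0]);print('tray',r.x,np.round(r.fun,1))
q=r.x
def inT(X):
    c,t=np.cos(q[2]),np.sin(q[2]);dx=np.array(X)[:2]-q[:2];return np.round([c*dx[0]+t*dx[1],-t*dx[0]+c*dx[1]],1)
print('ftop in tray',[inT(f) for f in F],'centre',inT(np.mean(F,0)),[inT(onplane(D,u,254)) for u in fd])
print('bar in tray',[inT(onplane(S,u,70)) for u in bs],[inT(onplane(D,u,70)) for u in bd])
print('jar',inT(onplane(S,[394,147],100)), inT(onplane(D,[190+275/2.6,110+470/2.6],100)))
E
```

```text
[[ 434. -157.   45.]
 [ 477.  279.   45.]
 [ 821.  244.   45.]
 [ 777. -193.   45.]]
[[ 772. -187.   45.]
 [ 812.  255.   45.]
 [ 476.  286.   45.]
 [ 433. -154.   45.]]
bar [array([646.,  95., 207.]), array([608.,  61., -30.])] [array([490.,  84.,  61.]), array([756.,  62.,  66.])]
ftop [[494. -55. 254.]
 [498. -30. 254.]
 [736. -57. 254.]
 [730. -82. 254.]]
side ftop back [array([731., -74., 254.]), array([493., -48., 254.])]
tray [625.32463062  46.04924687   1.47354342] [ 0.4 -0.1  0.6 -0.2  0.1 -2.   0.4 -1.9 -0.5 -0.6 -0.3 -1.5 -0.9 -2.1
 -0.2 -0.5]
ftop in tray [array([-113.3,  120.9]), array([-87.7, 119.6]), array([ -92.1, -120.4]), array([-117.1, -116.8])] centre [-102.6    0.8] [array([-109.3, -116.5]), array([-106.3,  122.6])]
bar in tray [array([ 25.5, 128.1]), array([  25.8, -127.3])] [array([  32.7, -130.2]), array([ 27.6, 143.9])]
jar [266.4  27.2] [276.9  37.1]
```

Call:
carry_out --pt "0 -0.03 0 -4 100" --pt "0 -0.06 0 -8 100" --pt "0 -0.09 0 -12 100" --pt "0 -0.11 0 -16.8 100" --pt "0 -0.11 0 -16.8 100" --pt "0 -0.11 0 -16.8 100"

```text
t: 2.05
eef_pos: [218.8, 531.2, 322.3]
tcp_rot: [-1.572, 0.001, -0.099]
contact_force: [1.2, 0.3, 0.8]
opening: 93.9
```

Call:
carry_out --pt "0.02 0 -0.024 0 100" --pt "0.045 0 -0.054 0 100" --pt "0.075 0 -0.09 0 100" --pt "0.105 0 -0.126 0 100" --pt "0.135 0 -0.162 0 100" --pt "0.165 0 -0.198 0 100" --pt "0.195 0 -0.234 0 100" --pt "0.225 0 -0.27 0 100" --pt "0.255 0 -0.306 0 100" --pt "0.285 0 -0.342 0 100" --pt "0.315 0 -0.378 0 100" --pt "0.345 0 -0.414 0 100"

```text
t: 3.55
eef_pos: [522.0, 84.6, 321.6]
tcp_rot: [-1.571, 0.003, -0.099]
contact_force: [-0.0, 0.8, 0.2]
opening: 93.9
```

Call:
carry_out --pt "0.027 0 -0.033 0 100" --pt "0.054 0 -0.066 0 100" --pt "0.08 0 -0.098 0 100" --pt "0.1 0 -0.12 0 100" --pt "0.1065 0 -0.13 0 100" --pt "0.1065 0 -0.13 0 100" --pt "0.1065 0 -0.13 0 100"

```text
t: 4.42
eef_pos: [614.8, -52.7, 323.2]
tcp_rot: [-1.57, 0.001, -0.097]
contact_force: [-0.2, 0.0, 0.4]
opening: 93.8
```

```bash
cat >> h.py <<'E'
q=np.array([625.3,46.05,1.4735]);T=np.array([[np.cos(q[2]),-np.sin(q[2])],[np.sin(q[2]),np.cos(q[2])]])
def inT(X): X=np.asarray(X,float);return np.round(np.r_[T.T@(X[:2]-q[:2]),X[2:]],1)
def toW(L): L=np.asarray(L,float);return np.r_[T@L[:2]+q[:2],L[2:]]
E
python3 - <<'E'
from h import *
o=robot.get_obs();print(o['t'],inT(o['eef_pos']),o['tcp_rot'],o['contact_force'])
S=robot.grab_frame('scene');D=robot.grab_frame('side')
I=[]
for p,(u,v) in ((S,(295,205)),(D,(320,165))):
    im=p['image'][:,:,::-1].copy()
    f=np.int32(np.round(proj(p,[toW(x) for x in [(-113,122,254),(-87,122,254),(-87,-122,254),(-113,-122,254)]])*16))
    cv2.polylines(im,[f],True,(0,0,255),1,cv2.LINE_AA,4)
    I.append(cv2.resize(im[v-75:v+75,u-65:u+65],None,fx=3,fy=3,interpolation=cv2.INTER_CUBIC))
cv2.imwrite('pics/a1.png',np.hstack(I))
E
```

```text
4.425 [-99.3   0.9 323.2] [-1.57026034e+00  8.39274898e-04 -9.67550693e-02] [-0.23297857  0.02153624  0.44553582]
```

View pics/a1.png

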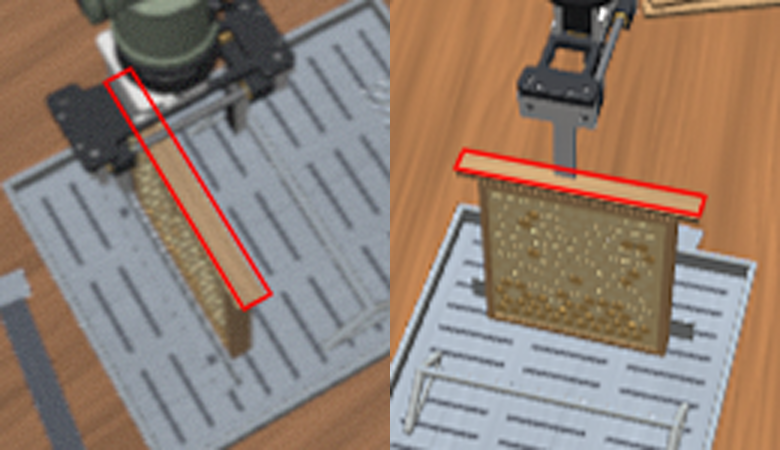

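The red model outline (frame centre at tray x −100, y 0) matches the top bar in both views, and the jaws straddle it. I'll lower the tool and narrow the jaws, leaving slack.

Call:
carry_out --pt "0 0.025 0 0 100" --pt "0 0.05 0 0 100" --pt "0 0.07 0 0 100" --pt "0 0.077 0 0 100" --pt "0 0.077 0 0 85" --pt "0 0.077 0 0 70" --pt "0 0.077 0 0 60" --pt "0 0.077 0 0 50" --pt "0 0.077 0 0 50" --pt "0 0.077 0 0 50" --squeeze 3

```text
t: 5.78
eef_pos: [615.4, -53.8, 246.5]
tcp_rot: [-1.571, -0.0, -0.098]
contact_force: [0.1, -0.5, -0.1]
opening: 47.0
```

```bash
cat > look.py <<'E'
from h import *;import sys
o=robot.get_obs();print(round(o['t'],2),'TCP tray',inT(o['eef_pos']),'F tray',inT(np.r_[q[:2]+o['contact_force'][:2],o['contact_force'][2]]),'op',round(o['opening'],1))
I=[]
for n,(u,v) in (('scene',(315,205)),('side',(310,190))):
    p=robot.grab_frame(n);im=p['image'][:,:,::-1]
    I.append(cv2.resize(im[v-75:v+75,u-65:u+65],None,fx=3,fy=3,interpolation=cv2.INTER_CUBIC))
cv2.imwrite(sys.argv[1],np.hstack(I))
E
python3 look.py pics/a2.png
```

```text
5.78 TCP tray [-1.003e+02  1.000e-01  2.465e+02] F tray [-0.4 -0.1 -0.1] op 47.0
```

Call:
carry_out --pt "0 0 0.005 0 50" --pt "0 0 0.01 0 50" --pt "0 0 0.014 0 50" --pt "0 0.001 0.018 0 50" --pt "0 0.001 0.022 0 50" --pt "0 0.002 0.026 0 50" --pt "0 0.003 0.03 0 50" --pt "0 0.004 0.034 0 50" --pt "0 0.005 0.038 0 50" --pt "0 0.006 0.042 0 50" --pt "0 0.007 0.046 0 50" --pt "0 0.007 0.046 0 50"

```text
t: 7.38
eef_pos: [619.9, -7.6, 239.3]
tcp_rot: [-1.571, 0.0, -0.097]
contact_force: [0.1, 0.1, 0.6]
opening: 47.1
```

```bash
python3 look.py pics/a3.png
```

```text
7.38 TCP tray [-5.390e+01  2.000e-01  2.393e+02] F tray [ 0.1 -0.1  0.6] op 47.1
```

View pics/a3.png

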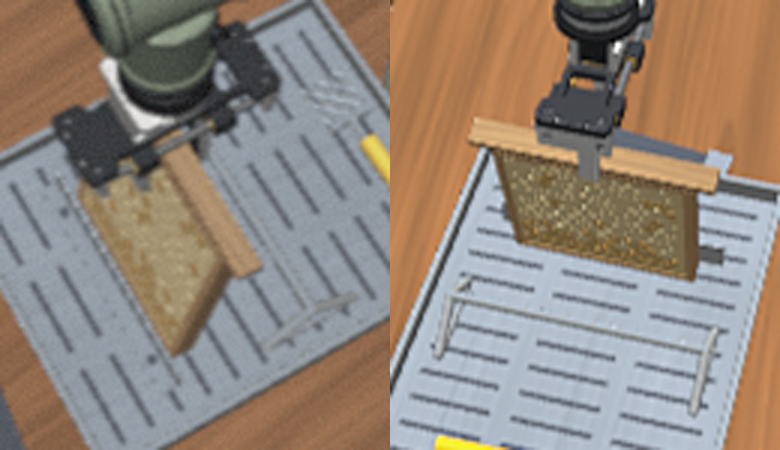

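The picture shows the frame leaning about 14° on the front finger, square to the tray. Next I open the jaws while keeping the front finger in place.

Call:
carry_out --pt "0 0 -0.0022 0 55" --pt "0 0 -0.0045 0 60" --pt "0 0 -0.007 0 65" --pt "0 0 -0.0093 0 70" --pt "0 0 -0.0116 0 75" --pt "0 0 -0.014 0 80" --pt "0 0 -0.0163 0 85" --pt "0 0 -0.0186 0 90" --pt "0 0 -0.021 0 95" --pt "0 0 -0.0234 0 100" --pt "0 0 -0.0234 0 100" --pt "0 0 -0.0234 0 100"

```text
t: 8.98
eef_pos: [617.6, -31.2, 239.4]
tcp_rot: [-1.571, 0.0, -0.098]
contact_force: [-0.4, -0.7, -0.8]
opening: 94.1
```

```bash
python3 look.py pics/a4.png
```

```text
8.97 TCP tray [-7.770e+01  2.000e-01  2.394e+02] F tray [-0.8  0.3 -0.8] op 94.1
```

Call:
carry_out --pt "0 0.002 0.007 0 100" --pt "0 0.0045 0.015 0 100" --pt "0 0.007 0.023 0 100" --pt "0 0.01 0.0305 0 100" --pt "0 0.013 0.038 0 100" --pt "0 0.0165 0.045 0 100" --pt "0 0.02 0.0525 0 100" --pt "0 0.024 0.0595 0 100" --pt "0 0.0285 0.0665 0 100" --pt "0 0.0325 0.073 0 100" --pt "0 0.0325 0.073 0 100"

```text
t: 10.45
eef_pos: [624.6, 42.1, 206.5]
tcp_rot: [-1.571, 0.001, -0.097]
contact_force: [0.9, 1.1, -0.2]
opening: 94.0
```

```bash
python3 look.py pics/a5.png
```

```text
10.45 TCP tray [ -4.    0.3 206.5] F tray [ 1.1 -0.8 -0.2] op 94.0
```

View pics/a5.png

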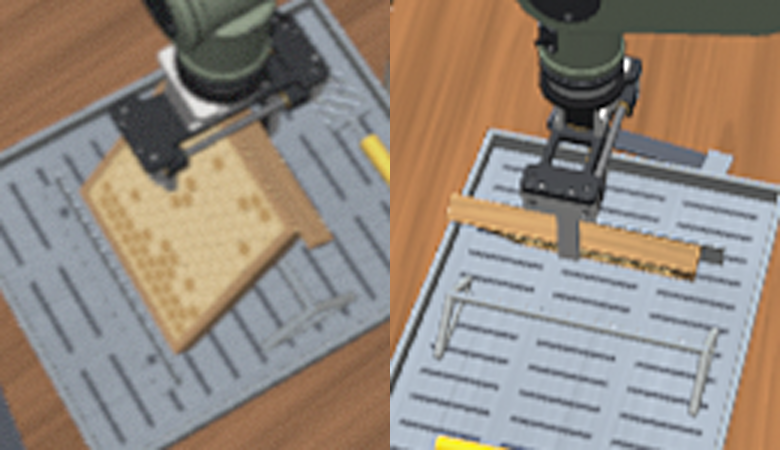

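The frame sits at about 34° on the front finger, still square. I'll continue with the finger reaching a bit deeper, in case the foot slides back.

Call:
carry_out --pt "0 0.006 0.005 0 100" --pt "0 0.012 0.01 0 100" --pt "0 0.0175 0.015 0 100" --pt "0 0.023 0.0195 0 100" --pt "0 0.029 0.024 0 100" --pt "0 0.034 0.0285 0 100" --pt "0 0.039 0.033 0 100" --pt "0 0.0435 0.037 0 100" --pt "0 0.048 0.041 0 100" --pt "0 0.048 0.041 0 100" --pt "0 0.048 0.041 0 100"

```text
t: 11.92
eef_pos: [628.6, 82.0, 158.9]
tcp_rot: [-1.571, 0.0, -0.098]
contact_force: [-0.9, 1.4, -0.3]
opening: 94.2
```

```bash
python3 look.py pics/a6.png
```

```text
11.93 TCP tray [ 36.1   0.2 158.9] F tray [ 1.3  1.  -0.3] op 94.2
```

View pics/a6.png

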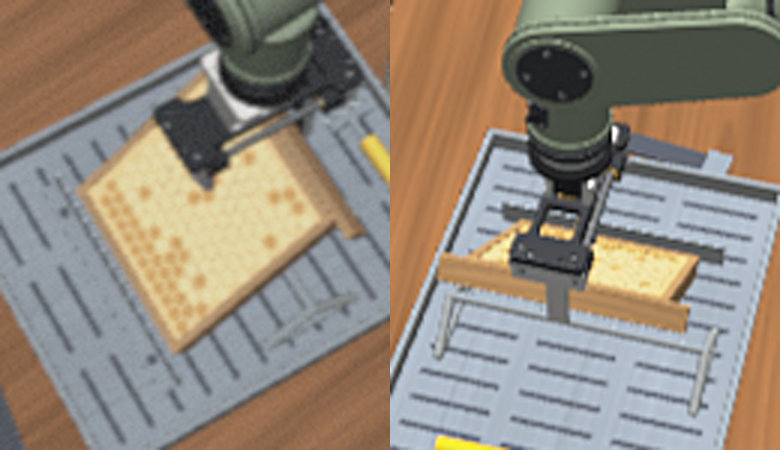

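The frame is at about 47.5°, square, with no sign of the foot sliding. I'll carry on at about 1° per row.

Call:
carry_out --pt "0 0.0025 0.0025 0 100" --pt "0 0.0045 0.0055 0 100" --pt "0 0.007 0.008 0 100" --pt "0 0.009 0.0105 0 100" --pt "0 0.0115 0.013 0 100" --pt "0 0.014 0.0155 0 100" --pt "0 0.0165 0.018 0 100" --pt "0 0.019 0.02 0 100" --pt "0 0.0215 0.0225 0 100" --pt "0 0.0245 0.0245 0 100" --pt "0 0.0245 0.0245 0 100"

```text
t: 13.4
eef_pos: [630.8, 106.7, 134.0]
tcp_rot: [-1.571, 0.001, -0.097]
contact_force: [0.3, 1.6, -1.7]
opening: 94.1
```

```bash
python3 look.py pics/a7.png
```

```text
13.4 TCP tray [ 60.9   0.4 134. ] F tray [ 1.6 -0.2 -1.7] op 94.1
```

View pics/a7.png

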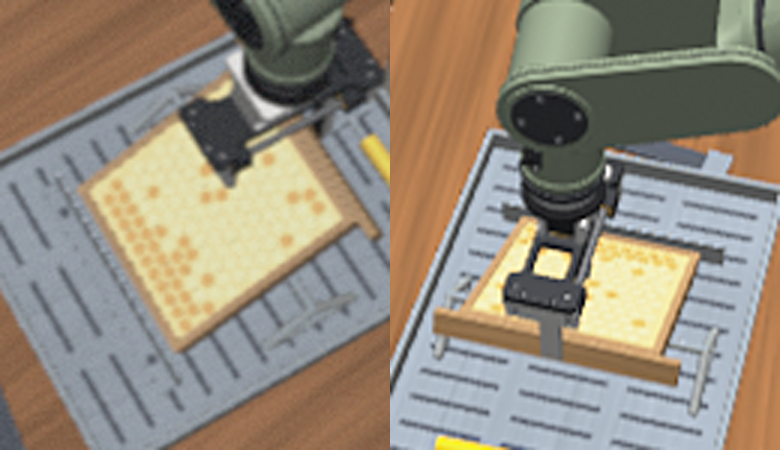

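Call:
carry_out --pt "0 0.001 0.001 0 100" --pt "0 0.002 0.002 0 100" --pt "0 0.003 0.003 0 100" --pt "0 0.0045 0.004 0 100" --pt "0 0.0055 0.005 0 100" --pt "0 0.007 0.006 0 100" --pt "0 0.008 0.007 0 100" --pt "0 0.0095 0.008 0 100" --pt "0 0.0105 0.009 0 100" --pt "0 0.0115 0.01 0 100" --pt "0 0.0125 0.011 0 100" --pt "0 0.0125 0.011 0 100"

```text
t: 15.0
eef_pos: [632.1, 117.6, 121.8]
tcp_rot: [-1.571, 0.0, -0.097]
contact_force: [0.0, 0.3, -0.6]
opening: 93.4
```

```bash
python3 look.py pics/a8.png
```

```text
15.0 TCP tray [ 71.9   0.2 121.8] F tray [ 0.3 -0.  -0.6] op 93.4
```

View pics/a8.png

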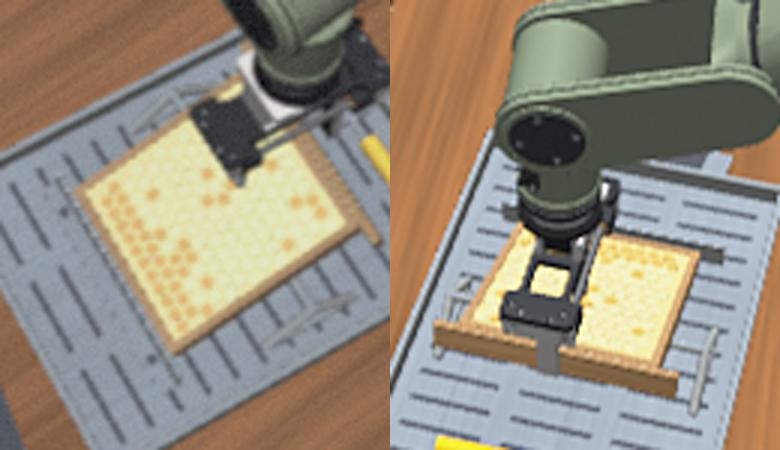

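```bash
cat > fit.py <<'E'
from h import *
def corners(foot,th,psi=0):
    s,c=np.sin(th),np.cos(th);out={}
    for n,(a,w,y) in dict(ftR=(232,1,-122),rtR=(232,-25,-122),ftL=(232,1,122),rtL=(232,-25,122),rbR=(0,-24,-100),rbL=(0,-24,100)).items():
        x=foot+a*s+w*c; z=22+a*c-w*s
        out[n]=toW((x,y,z))
    return out
E
python3 - <<'E'
from fit import *
S=robot.grab_frame('scene');D=robot.grab_frame('side')
for foot,th in ((-88,57.6),(-88,63),(-95,63),(-95,67),(-100,67),(-105,70)):
    c=corners(foot,np.radians(th))
    a=proj(S,list(c.values()));b=proj(D,list(c.values()))
    a=(a-[250,130])*3; b=(b-[245,115])*3+[390,0]
    print(foot,th,*[f'{n} S{np.round(x).astype(int)} D{np.round(y).astype(int)}' for n,x,y in zip(c,a,b)])
E
```

```text
-88 57.6 ftR S[388 228] D[430 313] rtR S[379 226] D[433 289] ftL S[252  28] D[678 367] rtL S[241  23] D[682 342] rbR S[183 348] D[519 222] rbL S[ 84 185] D[697 258]
-88 63 ftR S[395 229] D[428 334] rtR S[388 227] D[430 310] ftL S[261  32] D[675 388] rtL S[251  26] D[679 364] rbR S[185 347] D[518 222] rbL S[ 86 184] D[697 259]
-95 63 ftR S[389 233] D[430 328] rtR S[382 230] D[432 304] ftL S[255  35] D[676 382] rtL S[245  30] D[680 358] rbR S[179 351] D[520 218] rbL S[ 80 187] D[699 254]
-95 67 ftR S[393 235] D[429 342] rtR S[387 231] D[431 320] ftL S[260  39] D[674 396] rtL S[252  32] D[678 374] rbR S[180 350] D[520 218] rbL S[ 81 186] D[698 255]
-100 67 ftR S[389 237] D[431 338] rtR S[383 234] D[432 316] ftL S[256  42] D[675 392] rtL S[248  35] D[679 369] rbR S[175 352] D[521 215] rbL S[ 77 188] D[699 251]
-105 70 ftR S[387 242] D[432 344] rtR S[382 237] D[433 323] ftL S[255  47] D[675 398] rtL S[248  40] D[678 376] rbR S[172 354] D[522 212] rbL S[ 73 190] D[700 248]
```

The picture fits the model best at about 70° with the foot at tray x ≈ −104: the foot has slid back, and the frame now rests on the bar with almost no force on the finger. Next I push it home gently with the front finger.

Call:
carry_out --pt "0 0.002 0 0 100" --pt "0 0.004 0 0 100" --pt "0 0.006 0 0 100" --pt "0 0.008 0 0 100" --pt "0 0.008 -0.002 0 100" --pt "0 0.008 -0.004 0 100" --pt "0 0.008 -0.006 0 100" --pt "0 0.008 -0.006 0 100" --squeeze 15

```text
t: 16.2
eef_pos: [631.7, 111.3, 114.1]
tcp_rot: [-1.571, -0.0, -0.098]
contact_force: [-0.2, 0.6, -1.2]
opening: 94.0
```

Call:
carry_out --pt "0 0 -0.001 0 100" --pt "0 0 -0.002 0 100" --pt "0 0 -0.003 0 100" --pt "0 0 -0.003 0 100"

```text
t: 16.7
eef_pos: [631.2, 108.6, 113.9]
tcp_rot: [-1.571, 0.0, -0.098]
contact_force: [0.3, 1.0, 0.7]
opening: 93.9
```

Call:
carry_out --pt "0 0 -0.001 0 100" --pt "0 0 -0.002 0 100" --pt "0 0 -0.003 0 100" --pt "0 0 -0.003 0 100"

```text
t: 17.2
eef_pos: [631.0, 106.3, 113.9]
tcp_rot: [-1.569, -0.0, -0.098]
contact_force: [-0.0, 3.2, -0.5]
opening: 94.0
```

Call:
carry_out --pt "0 0 -0.001 0 100" --pt "0 0 -0.002 0 100" --pt "0 0 -0.002 0 100"

```text
t: 17.58
eef_pos: [631.0, 105.9, 114.3]
tcp_rot: [-1.567, -0.001, -0.097]
contact_force: [1.4, 7.8, 0.5]
opening: 93.9
```

```bash
python3 look.py pics/a9.png
```

```text
17.57 TCP tray [6.010e+01 1.000e-01 1.143e+02] F tray [ 7.9 -0.6  0.5] op 93.9
```

View pics/a9.png

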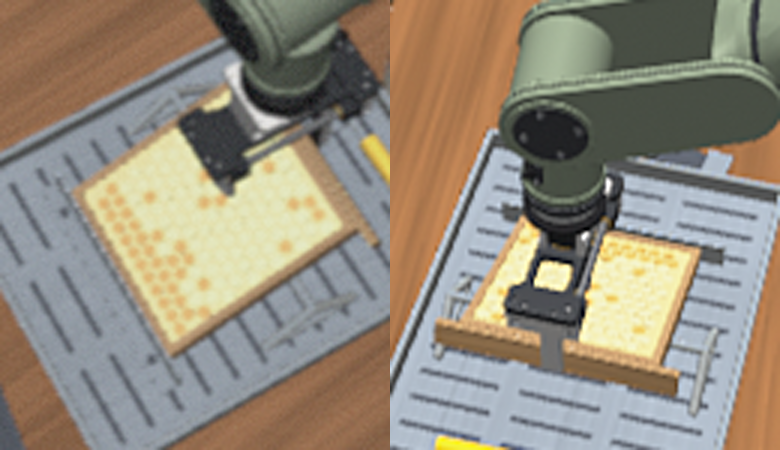

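Call:
carry_out --pt "0 0 -0.001 0 100" --pt "0 0 -0.002 0 100" --pt "0 0 -0.002 0 100"

```text
t: 18.05
eef_pos: [631.0, 105.6, 114.7]
tcp_rot: [-1.564, -0.001, -0.097]
contact_force: [0.2, 10.0, 0.5]
opening: 93.8
```

Call:
carry_out --pt "0 0 0.003 0 100" --pt "0 0 0.006 0 100" --pt "0 0 0.01 0 100" --pt "0 0 0.013 0 100" --pt "0 -0.01 0.015 0 100" --pt "0 -0.03 0.016 0 100" --pt "0 -0.06 0.016 0 100" --pt "0 -0.1 0.016 0 100" --pt "0 -0.14 0.016 0 100" --pt "0 -0.17 0.016 0 100" --pt "0 -0.17 0.016 0 100"

```text
t: 19.42
eef_pos: [634.4, 117.6, 289.5]
tcp_rot: [-1.57, -0.009, -0.098]
contact_force: [0.2, 0.1, -0.0]
opening: 94.5
```

Call:
carry_out --pt "-0.03 0 0.03 0 100" --pt "-0.07 0 0.07 0 100" --pt "-0.11 0 0.11 0 100" --pt "-0.15 0 0.15 0 100" --pt "-0.19 0 0.19 0 100" --pt "-0.23 0 0.22 0 100" --pt "-0.25 0 0.24 0 100" --pt "-0.25 0 0.24 0 100"

```text
t: 20.42
eef_pos: [404.8, 381.5, 282.7]
tcp_rot: [-1.572, 0.002, -0.094]
contact_force: [0.2, 0.0, -0.1]
opening: 93.5
```

```bash
python3 - <<'E'
from fit import *
o=robot.get_obs();print(o['t'],o['eef_pos'],o['contact_force'])
I=[]
for n,(u,v) in (('scene',(315,205)),('side',(310,190))):
    p=robot.grab_frame(n);im=cv2.resize(p['image'][v-75:v+75,u-65:u+65,::-1],None,fx=3,fy=3,interpolation=cv2.INTER_CUBIC)
    for foot,th,col in ((-107,70,(0,0,255)),(-95,68,(255,0,0))):
        for x in proj(p,list(corners(foot,np.radians(th)).values())):
            cv2.circle(im,tuple(int(round(a)) for a in (x-[u-65,v-75])*3),3,col,1,cv2.LINE_AA)
    I.append(im)
cv2.imwrite('pics/b1.png',np.hstack(I))
E
```

```text
20.425 [404.79281008 381.49464618 282.70941629] [ 0.22868167  0.04937896 -0.05832058]
```

View pics/b1.png

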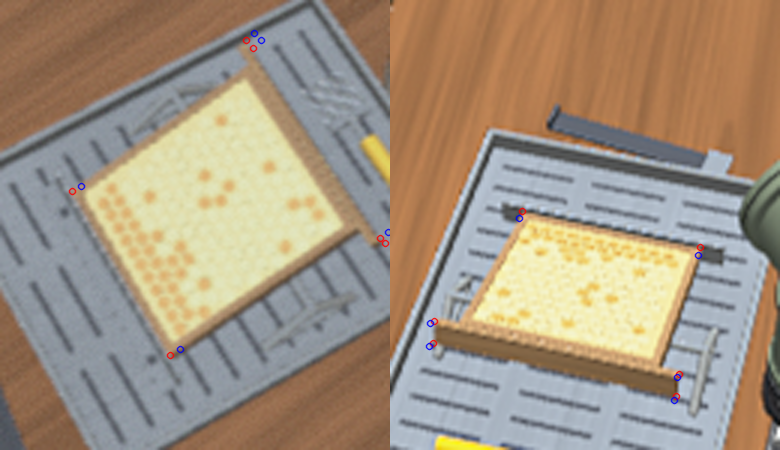

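The frame lies square on the rest. Its corners match the red "home" model (−107 mm, 70°) in both views rather than the blue one (−95 mm), and the hand is clear.

```bash
python3 -c "
from workcell import robot
print(robot.job_done())"
```

```text
the job is handed in; nothing more can be done
None
```

The frame is lying on the wire rest with its bottom bar up against the stop strip. The job is handed in, and it gave no verdict. It took about 20 s of the 72 s allowed.

**Method:** I straddled the top bar with slack, tipped the frame from behind with one finger, and let it lean on the other finger all the way down. I never gripped it. Once it was on the rest, I pushed its top end towards the strip with up to about 10 N, where it stopped moving. Then I took the hand away.

**Final checks:** The last pictures match a tilt of about 70°. The turning edge is about 8 mm from the strip's face, and the frame is square to the tray. In those pictures the fork and hive tool look undisturbed. The jar was outside the last crops, but nothing came near it.

**Disagreement on the way down:** Past about 57°, the tilt worked out from the finger position lagged the pictures: about 58° against 63°, then 63° against 70°. The foot had slid back to the strip earlier than I assumed. So the last few degrees went quicker than planned, and I did not measure the turning speed there.

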